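Unlatch and open the larger movement dust box

ROBOT

A 6-joint arm with a two-finger parallel gripper is mounted at the origin on the work surface. World frame = base frame: x ahead of the robot, y to its left, z up, the work surface at z = 0. Lengths are in m, angles in rad, forces in N, time in s.
With the tool pointing down it reaches from about 0.275 to 0.75 m from the base axis. Payload 10.2 kg.
Tool frame: the origin (TCP) lies where the fingers leave the gripper's body, on its centre line; the fingertips stand 73 mm ahead of it and the grasp point (between the pads) lies 54 mm ahead of it (robot.tip_extent is the z of the fingertips in the tool frame, in m); z points along the fingers, y is the line along which they close (so a half turn about z gives the same grasp; the last joint's range is limited). The gripper opens to 85 mm and grips with 20 to 120 N. Pads are 22 mm wide; open, the fingers measure 114 mm over their backs; the gripper's body (76 mm by 85 mm) begins 54 mm behind the grasp point. The pads swing forward as they close: fully open they stand 13 mm farther back than shut.
Start: joints at [-1.496, 0.313, 1.498, -0, 1.331, -0.223], TCP at [0.154, -0.502, 0.304] pointing down, gripper open.
Joint ranges: [-2.94, 2.94], [-0.97, 2.17], [0.19, 2.56], [-1.23, 4.37], [0.02, 3.11], [-2.88, 2.88]. Speed limits (rad/s): [2.39, 2.39, 3.01, 3.14, 3.14, 3.14].

INTERFACE

Orientations are given as a rotation vector (axis times angle).
In Python, from workcell import robot gives the robot as it stands. The module is installed in compiled form; this text tells all that it offers.
- The arm moves only by the shell command python3 -m handwheel 'ROWS' [FORCE]. ROWS is text: rows parted by semicolons, each of 7 numbers parted by spaces: the turn, a rotation vector about the world's x, y, z in rad, then the shift along the world's x, y, z in cm, then the opening, from 0 (shut) to 1 (fully open). In form: rx ry rz x y z claw; .... A call has 1 to 12 rows; each row shifts and turns the commanded pose from where the row before left it; what a row does not reach is not made up. A row lasts 1/10 s, in which the tool goes at most 50 mm and 8.59 degrees, less where a joint would pass 70% of its speed; a pose out of reach is approached as far as the arm can. A call is refused whole if a number of a shift passes 5 or a number of a turn 0.15, either way. A call with a gripper value outside its range is refused whole. The fingers move at their own pace and stop on an object; FORCE is the grip in N (left out, the last holds). Time passes only in rows, so rows that do not move let the fingers close. It gives the time, the measured TCP pose, the force, the opening and the grip force at its end, in the units of the state.
- robot.sense(): the state, without advancing time (a new reading comes with each control period).
- robot.read_camera(name): name is "scene" or "side" or "wrist"; returns the picture (420x560x3 uint8, red, green, blue); there is no depth.
- robot.camera_info(name): a dict with "K" (3x3 intrinsics, pixels), "eye" and "orientation" of the camera in the world. Camera axes: x right, y down, z forward; pixel columns grow to the right and rows downward; lengths in m; the calibration is good to about 2 mm. A picture is of the moment at which its call begins: read the wrist's pose just before it. camera_info takes no time and is no camera call; for the wrist camera it gives the pose at the moment of the call.
- robot.sign_off(): hands the job in; it is judged then, once.
The state is a dict: "time": time; "joints": joint angles; "qvel": joint speeds; "joint_efforts": joint torques, N m; "ee_pos": TCP position; "tcp_rot": TCP orientation; "contact_force": force on the tool from outside, world axes, zero at the start; "moment": the same for the moment, N m; "width": finger opening in m; "finger_force": force on a finger pad.
Only numpy, scipy, OpenCV 4.12 (cv2) and the standard library are available. Lean on these libraries where they do the work, as an engineer would, in place of code of your own. Each camera call takes 0.05 s, during which the arm holds its last target. There are 200 camera calls.

TASK

On the watchmaker's bench stand two dust boxes with sliding covers. Open the larger one, the one with four movement holders in it: pull its spring plunger knob straight up to free the cover, slide the cover fully open, and let the knob spring back down into the open-position slot so that the cover stays open. Leave the smaller box shut.

Things in the scene. Friction and masses are not known exactly. Their poses are not given: they have to be found in the camera images.
- plunger_knob (a point): Centre of the larger box's knob: black ribbed upright cylinder, 24 mm across, 24 mm tall, on the cover's middle line. At the start this point is 79.5 mm above the bench, 28 mm above the cover's top; an 18 mm wide barrel stands 14 mm high on the cover under it. Box rails: 55 mm above the bench. Axes: z up, y along the box, the way the cover opens (from the well to the bare deck).
- plunger (a joint): Lift of the larger box's knob in m: 0 down, 0.020 at the upper stop. A spring pulls it down with 4 N at 0, 7 N at 0.020, so it falls back when let go. Its pin enters the deck by 6 mm: above 0.007 the cover is free; hold it at 0.010 to 0.018 while sliding. Let go over the bare deck it stops at 0.006; it falls to 0 only in its first hole or in the open slot.
- cover (a joint): Travel of the larger box's cover in m: 0 shut, 0.080 at the open stop; about 2 N of friction, stays where left, carries the knob. The pin drops into the open slot from 0.065 to 0.080. The box is aluminium, fixed, 100 mm wide, 200 mm long, deck 45 mm high; four steel movement holders lie in the well under the cover's clear panel.
- small_cover (a joint): Travel of the smaller dust box's cover in m: 0 shut, 0.050 open. Same make with an identical knob, but the box is only 66 mm wide and 140 mm long, with a single movement holder in its well. It must stay shut.

How it is judged:
By the outcome, as a careful person would: the job done as asked, in the order asked, and still so for the second after the job is handed in, with the robot touching nothing.
It also fails if it takes over 32 s, if anything falls off the work surface, if the arm or the gripper's body presses on something with over 40 N, if the wrist force passes 120 N, or if a joint passes its speed limit or range.

## Working session

There is one attempt and no reset: what is moved stays moved. The work goes in short steps, Python scripts to look and compute and a shell command to move; the robot and the scene stay as the last step left them, time stands still between calls to the robot, and variables do not carry over. Pictures are saved under pics/ and viewed, at most 10 in all, crops included, and the job is handed in when it is done.

```bash
mkdir -p pics
cat > h.py <<'E'
import numpy as np, cv2
from workcell import robot
from scipy.spatial.transform import Rotation as R
def cam(n):
    i=robot.camera_info(n); o=np.array(i["orientation"],float)
    M=o if o.shape==(3,3) else (R.from_rotvec(o).as_matrix() if o.size==3 else None)
    return np.array(i["K"]),np.array(i["eye"]),M,o
def ray(n,u,v,z):
    K,e,M,_=cam(n); d=M@np.linalg.solve(K,[u,v,1]); return e+d*(z-e[2])/d[2]
def proj(n,p):
    K,e,M,_=cam(n); q=K@(M.T@(np.array(p)-e)); return q[:2]/q[2]
def tri(obs):
    A=np.zeros((3,3));b=np.zeros(3)
    for n,u,v in obs:
        K,e,M,_=cam(n); d=M@np.linalg.solve(K,[u,v,1]); d/=np.linalg.norm(d); P=np.eye(3)-np.outer(d,d); A+=P;b+=P@e
    return np.linalg.solve(A,b)
def snap(n,f):
    cv2.imwrite('pics/'+f,robot.read_camera(n)[:,:,::-1])
E
python3 - <<'E'
from h import *
a=robot.read_camera("scene");b=robot.read_camera("side")
cv2.imwrite('pics/a.png',a[:,:,::-1]);cv2.imwrite('pics/b.png',b[:,:,::-1])
for n in("scene","side"):print(cam(n))
print(robot.sense())
E
```

```text
(array([[447.55281097,   0.        , 276.84481867],
       [  0.        , 447.55281097, 211.43603506],
       [  0.        ,   0.        ,   1.        ]]), array([0.85310995, 0.43492091, 0.5711112 ]), array([[-0.8238074 ,  0.35269391, -0.44378866],
       [ 0.5665641 ,  0.53798566, -0.62416068],
       [ 0.01861427, -0.7656229 , -0.64302028]]), array([-0.76893445, -2.51344506,  1.16251636]))
(array([[430.66847245,   0.        , 280.95343829],
       [  0.        , 430.66847245, 205.20363326],
       [  0.        ,   0.        ,   1.        ]]), array([ 0.34748166, -0.44431781,  0.53003012]), array([[ 0.93272498, -0.25103099,  0.25885816],
       [-0.36039598, -0.62553013,  0.69197312],
       [-0.01178312, -0.73871206, -0.67391814]]), array([-2.27625821,  0.43059749, -0.17400262]))
{'time': 0.1, 'joints': array([-1.49638763e+00,  3.13387526e-01,  1.49837945e+00,  1.45016700e-05,
        1.33098625e+00, -2.23404813e-01]), 'qvel': array([ 0.00040333, -0.00101632, -0.00238515,  0.00073762,  0.00042069,
       -0.00080455]), 'joint_efforts': array([ 3.03269808e-03, -4.12896931e+01, -2.60139441e+01, -2.08397441e-04,
        3.01753927e-03,  8.99186773e-06]), 'ee_pos': array([ 0.15402808, -0.50173901,  0.30338869]), 'tcp_rot': array([-3.10568465e+00, -4.65900590e-01, -1.57690012e-04]), 'contact_force': array([1.14379872, 0.28373305, 0.14578249]), 'moment': array([ 0.03540454,  0.0147644 , -0.01305979]), 'finger_force': 0.0, 'width': 0.08539699865653538}
```

View pics/a.png

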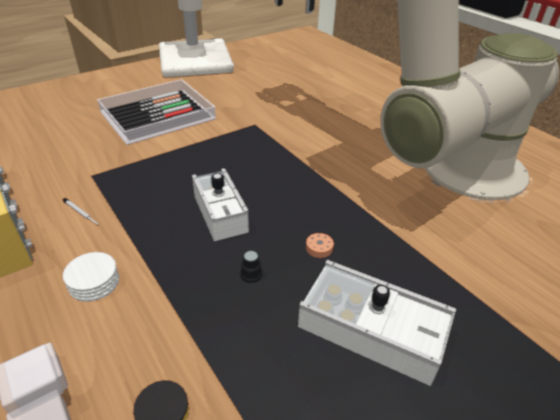

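View pics/b.png

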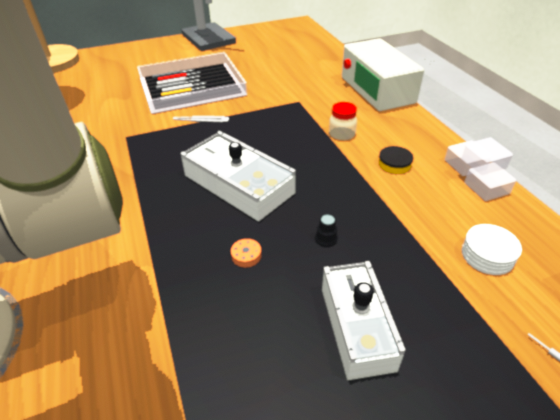

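The scene view shows the larger box on the right, with its knob near (381,296), the well with four holders to the left and the bare deck to the right. In the side view its knob is near (235,152) and the deck lies to the upper left. I'll enlarge both.

Run:
```python
from h import *
a=cv2.imread('pics/a.png')[255:385,290:470];b=cv2.imread('pics/b.png')[125:225,170:305]
a=cv2.resize(a,None,fx=4,fy=4,interpolation=2);b=cv2.resize(b,None,fx=5,fy=5,interpolation=2)
cv2.imwrite('pics/ac.png',a);cv2.imwrite('pics/bc.png',b)
```

```text
(no output)
```

View pics/ac.png

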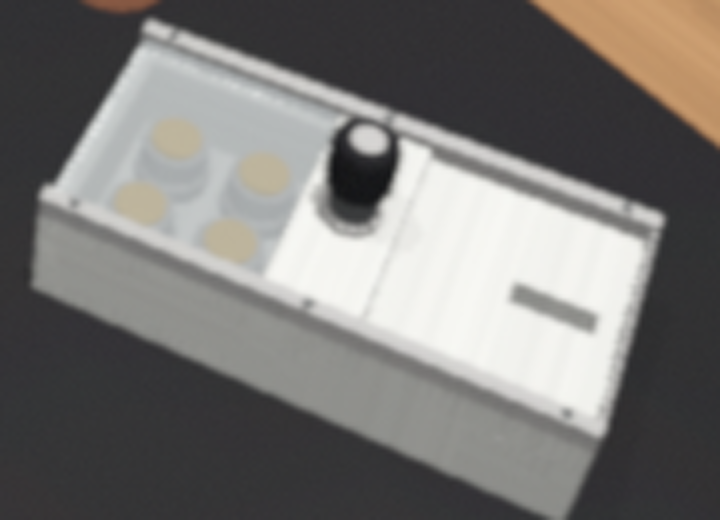

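View pics/bc.png

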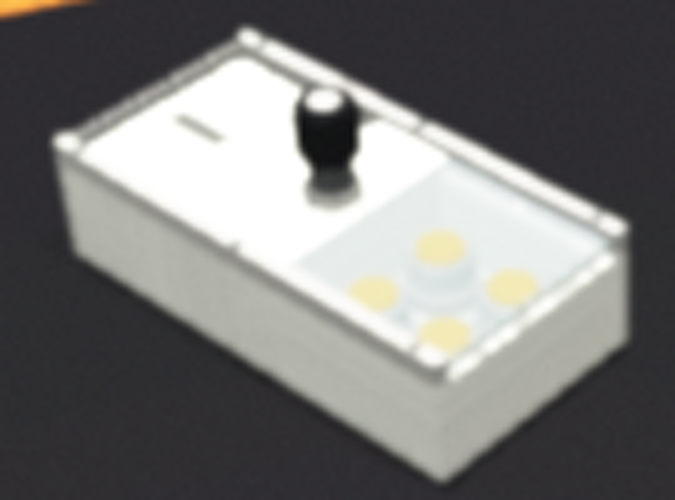

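Scene crop: knob centre at about (363,163), rail corners at (150,24), (45,190), (662,217) and (605,430), slot at (553,308). Side crop: knob at (327,130), corners at (248,35), (65,140), (440,372) and (622,228), slot at (200,129).

Run:
```python
from h import *
A=lambda p:(290+p[0]/4,255+p[1]/4); B=lambda p:(170+p[0]/5,125+p[1]/5)
ka,kb=A((363,163)),B((327,130))
print('knob tri',tri([("scene",*ka),("side",*kb)]),ray("scene",*ka,.0795),ray("side",*kb,.0795))
for nm,z,pa,pb in [('slot',.045,(553,308),(200,129)),('deckfarA',.055,(662,217),(65,140)),('dA2',.055,(605,430),(248,35)),('w1',.055,(150,24),(440,372)),('w2',.055,(45,190),(622,228))]:
    print(nm,ray("scene",*A(pa),z),ray("side",*B(pb),z),tri([("scene",*A(pa)),("side",*B(pb))]))
W1,W2,D1,D2=[np.mean([ray("scene",*A(p),.055),ray("side",*B(q),.055)],0) for p,q in [((150,24),(440,372)),((45,190),(622,228)),((662,217),(65,140)),((605,430),(248,35))]]
ax=(D1+D2-W1-W2)/2;print('len',np.linalg.norm(ax),'w',np.linalg.norm(W1-W2),np.linalg.norm(D1-D2),'dir',ax/np.linalg.norm(ax),np.degrees(np.arctan2(ax[1],ax[0])),'ctr',(D1+D2+W1+W2)/4)
d1=D1-W1;d2=D2-W2;print(np.degrees(np.arctan2(d1[1],d1[0])),np.degrees(np.arctan2(d2[1],d2[0])))
print(R.from_rotvec(robot.sense()['tcp_rot']).as_matrix())
```

```text
knob tri [0.49621441 0.18799975 0.07774017] [0.49607912 0.18923575 0.0795    ] [0.49654095 0.18428333 0.0795    ]
slot [0.46149675 0.25544436 0.045     ] [0.46223155 0.25169303 0.045     ] [0.46177784 0.25469456 0.04372628]
deckfarA [0.4060111  0.25466873 0.055     ] [0.41047923 0.24962856 0.055     ] [0.40869122 0.25378037 0.05432536]
dA2 [0.49117543 0.29966352 0.055     ] [0.49402957 0.2939721  0.055     ] [0.49287689 0.29857009 0.05374036]
w1 [0.49895886 0.0790017  0.055     ] [0.49967896 0.07101249 0.055     ] [0.49901257 0.07612495 0.05181192]
w2 [0.58337433 0.12193607 0.055     ] [0.58552545 0.1203598  0.055     ] [0.58455056 0.12135525 0.0549007 ]
len 0.19870584225193205 w 0.09683109614928881 0.09545414976175985 dir [-0.46028124  0.88777316  0.        ] 117.40525696569273 ctr [0.49615412 0.18628037 0.055     ]
117.20904634802483 117.6024083171744
[[ 9.55981379e-01  2.93427328e-01 -7.22287810e-05]
 [ 2.93427212e-01 -9.55980716e-01  1.15840105e-03]
 [ 2.70857204e-04 -1.12860372e-03 -9.99999326e-01]]
```

The knob is at about (0.496, 0.187), which matches the box's middle line. The measured box size (199 x 96) agrees with the larger box. The slide direction is (-0.46, 0.888) at 117.4°. Closing along the slide needs only +0.18 rad of yaw.

```bash
python3 -m handwheel '0 0 0.015 2.2 4 0 0.8;0 0 0.015 2.2 4 0 0.8;0 0 0.015 2.2 4 0 0.8;0 0 0.015 2.2 4 0 0.8;0 0 0.015 2.2 4 0 0.8;0 0 0.015 2.2 4 0 0.8;0 0 0.015 2.2 4 0 0.8;0 0 0.015 2.2 4 0 0.8;0 0 0.015 2.2 4 0 0.8;0 0 0.015 2.2 4 0 0.8;0 0 0.015 2.2 4 0 0.8;0 0 0.015 2.2 4 0 0.8' 30
```

```text
time: 1.3
ee_pos: [0.4185, -0.0199, 0.3039]
tcp_rot: [3.052, 0.745, -0.0]
contact_force: [0.4, -1.6, 1.0]
width: 0.0684
finger_force: 0.0
```

```bash
python3 -m handwheel '0 0 0 1.3 3.45 -1.5 0.8;0 0 0 1.3 3.45 -1.5 0.8;0 0 0 1.3 3.45 -1.5 0.8;0 0 0 1.3 3.45 -1.5 0.8;0 0 0 1.3 3.45 -1.5 0.8;0 0 0 1.3 3.45 -1.5 0.8;0 0 0 0 0 0 0.8;0 0 0 0 0 0 0.8'
python3 - <<'E'
from h import *
print(cam("wrist")[1:3]); print('pred',proj("wrist",[.4963,.1868,.0795])); a=robot.read_camera("wrist"); cv2.imwrite('pics/w.png',a[:,:,::-1])
E
```

```text
time: 2.1
ee_pos: [0.4958, 0.1854, 0.2133]
tcp_rot: [3.052, 0.745, -0.002]
contact_force: [0.2, 0.5, 0.1]
width: 0.0681
finger_force: 0.0
(array([0.55444023, 0.21546253, 0.28271615]), array([[ 4.60553585e-01, -8.57539479e-01, -2.29164653e-01],
       [-8.87631497e-01, -4.44692583e-01, -1.19828349e-01],
       [ 8.49718097e-04,  2.58601139e-01, -9.65983814e-01]]))
pred [275.58912589 224.09250638]
```

View pics/w.png

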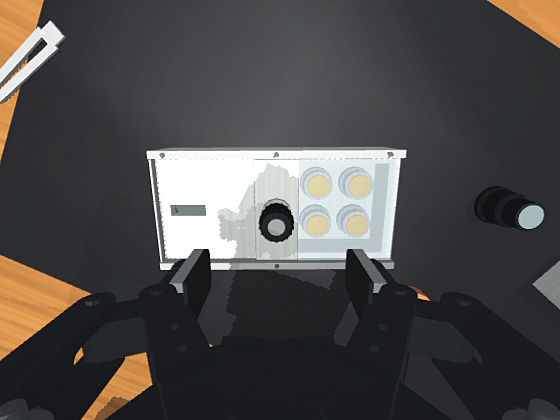

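The wrist view shows the larger box square to the gripper. The knob is at about (276,222) against a predicted (275.6,224), so the estimate is good to within 2 mm. Now descend and close.

```bash
python3 -m handwheel '0 0 0 0.05 0.15 -2 0.8;0 0 0 0 0 -2 0.8;0 0 0 0 0 -2 0.8;0 0 0 0 0 -1 0.8;0 0 0 0 0 -0.6 0.8;0 0 0 0 0 0 0.6;0 0 0 0 0 0 0.4;0 0 0 0 0 0 0.1;0 0 0 0 0 0 0.1;0 0 0 0 0 0 0.1;0 0 0 0 0 0 0.1' 40
```

```text
time: 3.25
ee_pos: [0.4967, 0.1871, 0.1389]
tcp_rot: [-3.052, -0.744, -0.002]
contact_force: [-2.0, 2.7, 5.8]
width: 0.0227
finger_force: 39.0
```

```bash
python3 -m handwheel '0 0 0 0 0 0.4 0.1;0 0 0 0 0 0.4 0.1;0 0 0 0 0 0.4 0.1;0 0 0 0 0 0.2 0.1;0 0 0 0 0 0 0.1;0 0 0 0 0 0 0.1'
python3 - <<'E'
from h import *
snap("side","s2.png"); b=cv2.imread('pics/s2.png')[75:225,150:320]
cv2.imwrite('pics/s2c.png',cv2.resize(b,None,fx=4,fy=4,interpolation=2))
E
```

```text
time: 3.85
ee_pos: [0.4965, 0.1869, 0.1519]
tcp_rot: [-3.052, -0.743, -0.001]
contact_force: [1.4, 4.1, -5.7]
width: 0.0225
finger_force: 39.4
```

View pics/s2c.png

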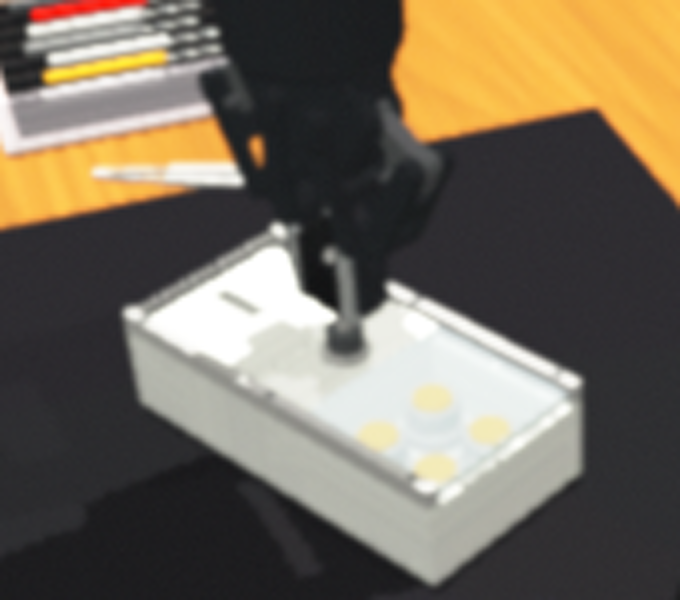

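The knob is up about 13 mm: the shaft is visible under the fingers at (345,280), and the -5.7 N reading matches the spring. Now slide.

```bash
python3 -m handwheel '0 0 0 -0.23 0.44 0 0.1;0 0 0 -0.46 0.89 0 0.1;0 0 0 -0.46 0.89 0 0.1;0 0 0 -0.46 0.89 0 0.1;0 0 0 -0.46 0.89 0 0.1;0 0 0 -0.46 0.89 0 0.1;0 0 0 -0.46 0.89 0 0.1;0 0 0 -0.41 0.8 0 0.1;0 0 0 -0.09 0.18 0 0.1;0 0 0 0 0 0 0.1;0 0 0 0 0 0 0.1'
```

```text
time: 5.0
ee_pos: [0.4614, 0.2542, 0.1518]
tcp_rot: [-3.052, -0.743, 0.001]
contact_force: [0.6, 1.5, -6.0]
width: 0.0226
finger_force: 39.9
```

```bash
python3 -m handwheel '0 0 0 -0.09 0.18 0 0.1;0 0 0 -0.09 0.18 0 0.1;0 0 0 0 0 0 0.1'
```

```text
time: 5.3
ee_pos: [0.4596, 0.2578, 0.1518]
tcp_rot: [3.052, 0.743, -0.001]
contact_force: [0.6, 1.1, -6.3]
width: 0.0227
finger_force: 40.0
```

```bash
python3 -m handwheel '0 0 0 -0.05 0.09 0 0.1;0 0 0 0 0 0 0.1'; python3 -m handwheel '0 0 0 -0.05 0.09 0 0.1;0 0 0 0 0 0 0.1'
```

```text
time: 5.5
ee_pos: [0.4594, 0.2582, 0.1518]
tcp_rot: [3.051, 0.743, -0.0]
contact_force: [2.6, -4.3, -6.4]
width: 0.0228
finger_force: 40.1
time: 5.7
ee_pos: [0.4593, 0.2585, 0.1519]
tcp_rot: [3.05, 0.743, 0.0]
contact_force: [4.8, -9.5, -6.2]
width: 0.0226
finger_force: 40.2
```

The stop is reached: the force builds to 10 N at about 80 mm. Relax the push, lower the knob into the slot, then open.

```bash
python3 -m handwheel '0 0 0 0.08 -0.16 0 0.1;0 0 0 0 0 -0.4 0.1;0 0 0 0 0 -0.4 0.1;0 0 0 0 0 -0.4 0.1;0 0 0 0 0 0 0.1'; python3 -m handwheel '0 0 0 0 0 0 0.4;0 0 0 0 0 0 0.6;0 0 0 0 0 0 0.7;0 0 0 0 0 0 0.7;0 0 0 0 0 0 0.7;0 0 0 0 0 0 0.7'
```

```text
time: 6.2
ee_pos: [0.4596, 0.2581, 0.1395]
tcp_rot: [-3.052, -0.744, 0.001]
contact_force: [-0.8, -1.3, -3.5]
width: 0.023
finger_force: 40.6
time: 6.8
ee_pos: [0.4596, 0.258, 0.14]
tcp_rot: [-3.052, -0.743, -0.0]
contact_force: [0.2, 0.6, 0.1]
width: 0.0596
finger_force: 0.0
```

Now straight up and away, then look.

```bash
python3 -m handwheel '0 0 0 0 0 2 0.7;0 0 0 0 0 3 0.7;0 0 0 0 0 4 0.7;0 0 0 0 0 4 0.7;0 0 0 0 -4 2 0.7;0 0 0 0 -4 0 0.7;0 0 0 0 -4 0 0.7;0 0 0 0 -4 0 0.7;0 0 0 0 -4 0 0.7;0 0 0 0 -4 0 0.7;0 0 0 0 0 0 0.7;0 0 0 0 0 0 0.7'
python3 - <<'E'
from h import *
snap("scene","f1.png");snap("side","f2.png")
a=cv2.imread('pics/f1.png')[170:390,180:480];b=cv2.imread('pics/f2.png')[100:390,160:420]
a=cv2.resize(a,(400,293));b=cv2.resize(b,(390,435))
c=np.zeros((435,790,3),np.uint8);c[:293,:400]=a;c[:,400:]=b;cv2.imwrite('pics/f.png',c)
q=np.array([-.460,.888,0])*.08+[.4963,.1868,.0795];print(q,proj("scene",q),proj("side",q))
E
```

```text
time: 8.0
ee_pos: [0.4596, 0.0176, 0.2899]
tcp_rot: [-3.053, -0.741, -0.0]
contact_force: [0.4, 0.8, 0.3]
width: 0.0599
finger_force: 0.0
[0.4595  0.25784 0.0795 ] [436.70153199 317.34568183] [205.57179077 134.41810668]
```

View pics/f.png

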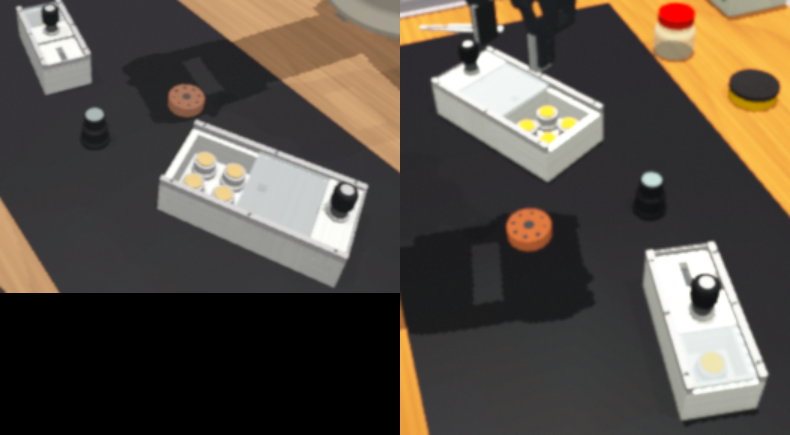

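The cover is open over the uncovered well, with the knob at about (438,318) in the scene view and (205,134) in the side view, where a fully dropped knob should appear. The small box is still shut. I'll check the drop height more closely.

Run:
```python
from h import *
a=cv2.imread('pics/f1.png')[290:345,405:470];b=cv2.imread('pics/f2.png')[110:165,175:240]
cv2.imwrite('pics/g.png',np.hstack([cv2.resize(x,(390,330),interpolation=2) for x in(a,b)]))
```

```text
(no output)
```

View pics/g.png

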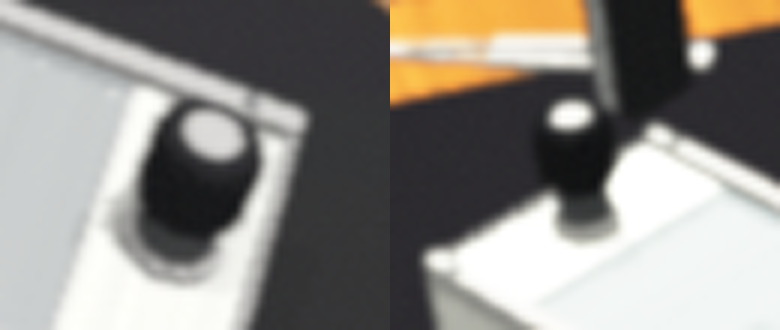

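The barrel meets the knob with no shaft showing. The side-view knob centre is (205.8,134.5) against a predicted (205.6,134.4) for fully down, so it has seated in the open slot.

```bash
python3 -c "
from workcell import robot
print(robot.sign_off())"
```

```text
the job is handed in; nothing more can be done
None
```

The larger box's cover is slid fully open to its stop, with the knob dropped into the open-position slot; the smaller box stayed shut, and I handed the job in at about 8 s with the arm clear.

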